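# Press a glued amber stone into its setting and hold it under load

### The job

The amber stone in the shuttle of the little bench press has just been glued into its setting: push the shuttle all the way in against its stop so the stone sits under the ram, then bring the press lever down until its bar is level and keep holding it there while the glue grabs. Do not push the lever on past level (the stone would crack) and leave the bowl, dish, tumbler and brush where they are. Finish while still holding the lever down: it springs back up if let go.

Things in the scene. Friction and masses are not known exactly. Their poses are not given: they have to be found in the camera images.
- press: Grey cast-iron bench press fixed to the table, 240 mm tall: base 190 x 100 x 30 mm, column 50 mm square, head 145 x 70 mm. Origin on the table under the ram's vertical axis; z up, -x its front (column at +x), +y the side where the slide bed runs out (66 mm wide, 48 mm high, y -70 to 255 mm). Head: 130 to 235 mm above the table, x -46 to 113, y -35 to 53 mm. Place and yaw vary.
- nest (a joint): Shuttle (aluminium plate 50 x 215 mm on the slide bed, with a wooden block carrying setting and stone): distance in m out from its stop along the press's +y. 0 = home against the stop, stone centred under the ram; at most 0.105. Push it towards the press's -y; about 2.5 N of friction, and it stays where it is left.
- nest_knob (a point): Middle of the shuttle's black upright knob near its outer end: a cylinder 24 mm across and 28 mm tall, from 68 to 96 mm above the table, on a 12 mm post above the plate (plate top 50 mm above the table). It is 140 mm to the press's +y of the stone.
- lever (a joint): Press lever's angle in rad: 0 = at rest, 50 degrees above level, pointing to the front (-x of the press); grows as it is pulled down; 0.873 = level; end of travel 1.10. A spring always lifts it back to 0. Its shaft lies along y at x = 33 mm of the press, 185 mm above the table. Drives the ram down 22 mm a radian; the pad meets the stone at about 0.57 rad.
- handle: Lever's steel bar, 12 mm thick, and the black ball, 32 mm across, at its free end. Origin in the ball's centre, 170 mm from the lever's shaft. The ball swings in the plane y = -75 mm of the press, from x = -76 mm, 315 mm above the table (at rest) to x = -137 mm, 185 mm above the table (level). At level it pushes up with about 8 N. Its axes are the press's at rest and turn with the lever.
- pad: Sprung steel pressing pad with a rubber face, 24 to 28 mm across, under the ram; origin in the middle of its underside, 97 mm above the table at rest. Its spring starts at 10 N and adds 3.5 N a mm: with the shuttle home and the lever level it presses the stone with about 33 N.
- shuttle: The shuttle with its wooden block, brass setting and round amber stone (27 mm across). Origin in the middle of the stone's top, 84 mm above the table; axes as the press's.
- bowl: Loose lilac bowl with amber lumps, 110 mm across, 45 mm high; origin under its middle. Leave alone.
- dish: Loose white dish with amber pieces, 104 mm across, 18 mm high; origin under its middle. Leave alone.
- tumbler: Loose white plastic tumbler, 68 mm across, 85 mm high; origin under its middle. Leave alone.
- brush: Loose wooden brush 160 mm long, lying flat; origin underneath its middle, x along its length. Leave alone.

How it is judged:
By the outcome, as a careful person would: the job done as asked, in the order asked, and still so for the second after the job is handed in, while the arm keeps its last pose, push and grip.
It also fails if it takes over 51 s, if anything falls off the work surface, if the arm or the gripper's body presses on something with over 40 N, if the wrist force passes 120 N, or if a joint passes its speed limit or range.

### The arm

A 7-joint arm with a two-finger parallel gripper is mounted at the origin on the work surface. World frame = base frame: x ahead of the robot, y to its left, z up, the work surface at z = 0. Lengths are in m, angles in rad, forces in N, time in s.
With the tool pointing down it reaches from about 0.425 to 0.925 m from the base axis. Payload 6.8 kg.
Tool frame: the origin (TCP) lies between the finger pads; the fingertips stand r.tcp_to_tips ahead of it and the grasp point (between the pads) is the TCP (r.tcp_to_tips is the distance from the TCP to the fingertips, in m); z points along the fingers, y is the line along which they close (so a half turn about z gives the same grasp; the last joint's range is limited). The gripper opens to 85 mm and grips with 20 to 120 N. Pads are 22 mm wide; open, the fingers measure 114 mm over their backs; the gripper's body (76 mm by 85 mm) begins 54 mm behind the grasp point. The pads swing forward as they close: fully open they stand 13 mm farther back than shut.
Start: joints at [1.083, 0.477, 0.022, 1.555, -0.011, 1.109, -0.083], TCP at [0.25, -0.627, 0.25] pointing down, gripper open.
Joint ranges: [-2.96, 2.96], [-0.34, 2.1], [-1.41, 1.46], [0.24, 2.44], [-1.37, 4.51], [0.17, 1.92], [-2.96, 2.96]. Speed limits (rad/s): [2.39, 2.39, 3.14, 3.14, 3.14, 3.14, 3.14].

### API

Orientations are given as a rotation vector (axis times angle).
In Python, from bench import r gives the robot as it stands.
- The arm moves only by the tool servo_tool, never from a script. Its argument "commands" is a list of rows, each a list of 2 entries, a list of its own where there are three numbers: the shift along the tool's x, y, z normalised to -1 to 1, where 1 is 250 mm, then the turn, a rotation vector about the tool's x, y, z normalised to -1 to 1, where 1 is 90 degrees. In form: [[[dx, dy, dz], [ax, ay, az]], ...]. A call has 1 to 20 rows; each row is the pose to reach, as a shift and turn from the pose commanded when the call began, along the tool's axes at that moment; what a row does not reach only later rows make up. A row lasts 1/10 s, in which the tool goes at most 50 mm and 8.59 degrees, less where a joint would pass 70% of its speed; a pose out of reach is approached as far as the arm can. A call with a number of a shift or a turn outside -1 to 1 is refused whole. A call with a gripper value outside its range is refused whole. "claw" is the closure, from 0 (fully open) to 1 (shut), set as the call begins (left out, the last holds). The fingers move at their own pace and stop on an object; "squeeze" is the grip in N (left out, the last holds). Time passes only in rows, so rows that repeat a pose let the fingers close. It gives the time, the measured TCP pose, the force, the opening and the grip force at its end, in the units of the state.
- r.get_obs(): the state, without advancing time (a new reading comes with each control period).
- r.grab_frame(name): name is "scene" or "top" or "wrist"; returns (picture, depth): 480x640x3 uint8, red, green, blue; 480x640 float32, m along the optical axis (not along the pixel's ray), 0 where there is no reading.
- r.camera_model(name): a dict with "fx", "fy", "cx", "cy" (pixels), "extrinsics" (4x4, takes a point from camera to world coordinates); the wrist camera has in their place "hand_eye" (4x4, takes a point from camera to tool coordinates, whose origin is the TCP and whose axes are the flange's). Camera axes: x right, y down, z forward; pixel columns grow to the right and rows downward; lengths in m; the calibration is good to about 2 mm. A picture is of the moment at which its call begins: read the wrist's pose just before it. camera_model takes no time and is no camera call.
- r.hand_in(): hands the job in; it is judged then, once.
Trained networks look in the newest picture that a camera, given by its name, has taken for a name from the list of things; names that differ only in an ending like _2 or _b are one class to them, and where a whole thing is asked for, a point or a joint stands for the part that bears it (a point fixed in the world has none). Each returns a list of dicts, best first, with "confidence" (0 to 1); they miss things now and then, are a little off and sometimes report something else, mostly with a low value. They report only what shows in the picture. A call takes as long as a camera call.
- r.boxes_of(camera, target): "uv" ([column, row] in pixels, amid what is visible of it).
- r.mark_of(camera, target): "uv" ([column, row] in pixels: a listed point, or the origin of a listed thing).
The state is a dict: "clock": time; "joints": joint angles; "qvel": joint speeds; "tau": joint torques, N m; "tcp_pos": TCP position; "orientation": TCP orientation; "contact_force": force on the tool from outside, world axes, zero at the start; "moment": the same for the moment, N m; "grip_width": finger opening in m; "gripper_force": force on a finger pad.
Only numpy, scipy, OpenCV 4.12 (cv2) and the standard library are available. Lean on these libraries where they do the work, as an engineer would, in place of code of your own. Each camera call takes 0.05 s, during which the arm holds its last target. There are 200 camera calls.

## Working session

There is one attempt and no reset: what is moved stays moved. The work goes in short steps, Python scripts to look and compute and a tool call to move; the robot and the scene stay as the last step left them, time stands still between calls to the robot, and variables do not carry over. Pictures are saved under pics/ and viewed, at most 10 in all, crops included, and the job is handed in when it is done.

Besides the shell and the picture viewer there is one more tool, called after "Call:" by a JSON object that holds its "method" and its "body", one argument or row to a line. servo_tool: Moves the arm, as the interface text tells. Scaled input: -1 to 1 covers 250 mm each way for a shift and 90 degrees each way for a turn. Its arguments: {"type":"object","properties":{"commands":{"type":"array"},"claw":{"type":"number"},"squeeze":{"type":"number"}},"required":["commands"]}

```bash
mkdir -p pics; cat > h.py <<'E'
import numpy as np,cv2
from scipy.spatial.transform import Rotation as R
from bench import r
def shot(c,n):
    p,d=r.grab_frame(c); cv2.imwrite(f'pics/{n}.png',p[:,:,::-1]); return p,d
def w(c,uv,d):
    m=r.camera_model(c); u,v=uv
    z=d if np.isscalar(d) else np.median([x for x in d[int(v)-1:int(v)+2,int(u)-1:int(u)+2].ravel() if x>0] or [0])
    P=np.array([(u-m['cx'])/m['fx']*z,(v-m['cy'])/m['fy']*z,z,1]); return (np.array(m['extrinsics'])@P)[:3]
E
python3 - <<'E'
from h import *
np.set_printoptions(precision=4,suppress=True)
o=r.get_obs();print(o['clock'],o['tcp_pos'],o['orientation'],r.tcp_to_tips,o['contact_force'])
for c in('scene','top'):
    p,d=shot(c,c+'0')
    print(c,np.array(r.camera_model(c)['extrinsics']))
    for t in('press','nest_knob','handle','pad','shuttle','bowl','dish','tumbler','brush'):
        for x in r.mark_of(c,t)[:1]: print(t,x['uv'],round(x['confidence'],2),w(c,x['uv'],d))
E
```

```text
0.0 [ 0.25   -0.6264  0.2493] [-3.0833 -0.5927  0.0008] 0.019 [ 0.2101  0.76   -0.3855]
scene [[-0.1981  0.8499 -0.4882  1.0826]
 [ 0.9801  0.1786 -0.0869  0.0749]
 [ 0.0133 -0.4957 -0.8684  1.1452]
 [ 0.      0.      0.      1.    ]]
press [324.6, 286.8] 0.71 [0.6806 0.0019 0.2342]
nest_knob [414.3, 261.8] 0.95 [0.5128 0.1852 0.0948]
handle [283.7, 194.0] 0.61 [ 0.5402 -0.1107  0.3249]
shuttle [359.0, 266.2] 0.6 [0.545 0.059 0.083]
bowl [400.0, 315.9] 0.86 [0.6239 0.1758 0.0207]
dish [372.7, 219.9] 0.83 [0.3609 0.0707 0.0046]
tumbler [236.8, 309.2] 0.63 [ 0.7022 -0.1977  0.0655]
brush [236.7, 247.0] 0.74 [ 0.5229 -0.2579  0.0194]
top [[ 0.0028 -0.9899  0.1415  0.4466]
 [-0.9998 -0.0003  0.0177 -0.0424]
 [-0.0175 -0.1415 -0.9898  0.9888]
 [ 0.      0.      0.      1.    ]]
press [320.0, 245.5] 0.77 [ 0.5496 -0.0238  0.2349]
nest_knob [220.3, 276.0] 0.84 [0.5052 0.184  0.097 ]
handle [374.4, 253.1] 0.79 [ 0.5249 -0.1087  0.3311]
pad [285.9, 255.9] 0.39 [0.5481 0.051  0.0853]
shuttle [287.8, 254.7] 0.82 [0.5508 0.0472 0.0839]
bowl [232.0, 223.8] 0.77 [0.6282 0.1808 0.022 ]
dish [282.5, 346.3] 0.57 [0.3562 0.064  0.0032]
tumbler [407.2, 205.0] 0.77 [ 0.6749 -0.2182  0.006 ]
brush [428.3, 274.6] 0.65 [ 0.514  -0.2582  0.0208]
```

```bash
python3 -c "
import cv2,numpy as np
a=[cv2.resize(cv2.imread(f'pics/{c}0.png'),(400,300)) for c in('scene','top')];cv2.imwrite('pics/both.png',cv2.imread('pics/top0.png'))"
```

```text
(no output)
```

View pics/scene0.png

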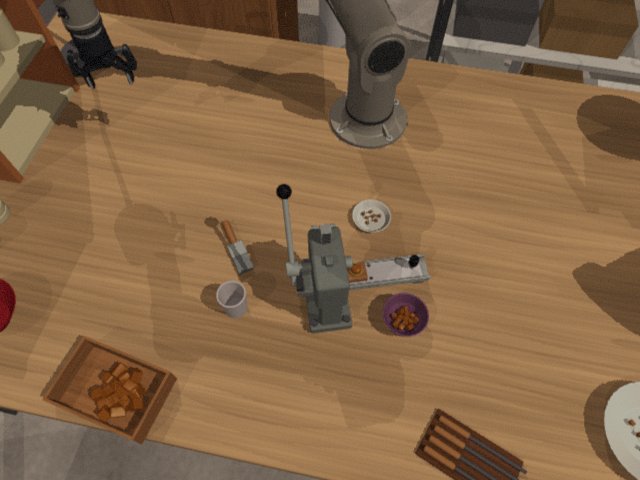

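View pics/top0.png

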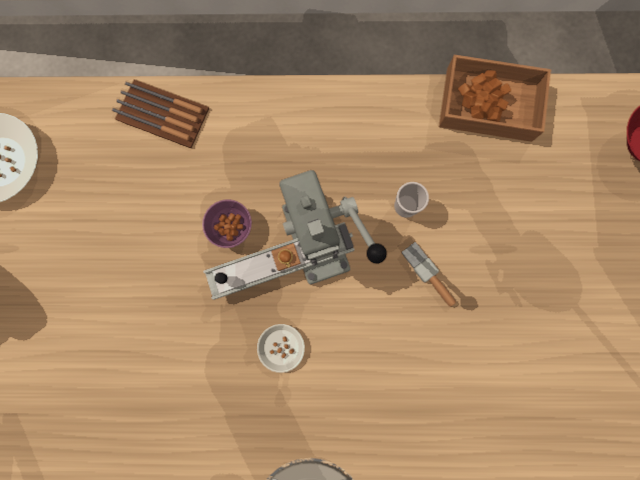

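The images show the press mid-frame with its head at about (320,230) in top. The knob is at (220,277), the ball at (376,253) and the stone at (287,255). Next I'll refine the press pose from the depth data.

```bash
cat >> h.py <<'E'
def cloud(c):
    p,d=r.grab_frame(c); m=r.camera_model(c); v,u=np.mgrid[:480,:640]
    P=np.stack([(u-m['cx'])/m['fx']*d,(v-m['cy'])/m['fy']*d,d,np.ones_like(d)],-1)@np.array(m['extrinsics']).T
    k=d>0; return P[k][:,:3],p[k].astype(int)
E
python3 - <<'E'
from h import *
from scipy.optimize import least_squares
np.set_printoptions(precision=4,suppress=True)
for c in('scene','top'):
    P,C=cloud(c)
    near=lambda q,rad:np.hypot(P[:,0]-q[0],P[:,1]-q[1])<rad
    b=P[near((.53,-.11),.04)&(P[:,2]>.3)&(C.sum(1)<120)]
    s=least_squares(lambda x:np.linalg.norm(b-x,axis=1)-.016,[.53,-.11,.315],loss='soft_l1',f_scale=.002).x
    k=P[near((.508,.184),.03)&(abs(P[:,2]-.096)<.005)]
    a=P[near((.548,.05),.03)&(abs(P[:,2]-.083)<.004)]
    print(c,'ball',len(b),s,'knob',len(k),k.mean(0),'stone',len(a),a.mean(0))
    for n,lo,hi,q,rad in(('bed',.044,.054,(.53,.12),.16),('head',.22,.24,(.6,-.01),.13)):
        h=P[near(q,rad)&(P[:,2]>lo)&(P[:,2]<hi)]
        print(n,len(h),cv2.minAreaRect((h[:,:2]*1000).astype(np.float32)))
    x=np.array([.579,-.015])
E
```

```text
scene ball 160 [ 0.5287 -0.115   0.315 ] knob 70 [0.5059 0.1838 0.0955] stone 70 [0.5528 0.0529 0.0821]
bed 1433 ((584.850341796875, 147.3182373046875), (195.03724670410156, 197.41517639160156), 18.945579528808594)
head 2003 ((616.868896484375, -27.56585693359375), (158.65676879882812, 115.73986053466797), 21.240215301513672)
top ball 285 [ 0.5272 -0.1123  0.3158] knob 99 [0.5028 0.1862 0.0966] stone 105 [0.5489 0.0548 0.083 ]
bed 2205 ((595.5038452148438, 119.60978698730469), (195.8176727294922, 267.38482666015625), 19.346942901611328)
head 2967 ((614.3920288085938, -24.488174438476562), (157.29537963867188, 116.27809143066406), 21.41545867919922)
```

```bash
cat >> h.py <<'E'
yaw=.337; X=np.array([np.cos(yaw),np.sin(yaw),0]); Y=np.array([-np.sin(yaw),np.cos(yaw),0]); O=np.array([.5749,-.0178,0])
def pr(a,b,c): return O+X*a+Y*b+np.array([0,0,c])
RD=R.from_matrix(np.c_[X,-Y,[0,0,-1]])
def plan(*pts):
    o=r.get_obs(); T=R.from_rotvec(o['orientation'])
    print('t',o['clock'],'rot',np.round((T.inv()*RD).as_rotvec()/(np.pi/2),4), 'F',np.round(o['contact_force'],1),'press xyz',np.round([(o['tcp_pos']-O)@X,(o['tcp_pos']-O)@Y,o['tcp_pos'][2]],4))
    for p in pts: print(np.round(p,3),np.round(T.inv().apply(p-o['tcp_pos'])/.25,4))
E
python3 -c "
from h import *
k=np.array([.5045,.185,0])+.055*Y
plan([.35,-.4,.38],[.42,-.1,.38],[*k[:2],.3],[*k[:2],.088])"
```

```text
t 1.1 rot [ 0.     -0.      0.0273] F [ 0.2  0.9 -0. ] press xyz [-0.5077 -0.4675  0.2503]
[ 0.35 -0.4   0.38] [ 0.7069 -0.695  -0.5188]
[ 0.42 -0.1   0.38] [ 1.4119 -1.7057 -0.5188]
[0.486 0.237 0.3  ] [ 2.1579 -2.8589 -0.1988]
[0.486 0.237 0.088] [ 2.1578 -2.8589  0.6492]
```

Call:
{"method": "servo_tool", "body": {
  "commands": [
    [[0.15, -0.15, -0.1], [0, 0, 0.0273]],
    [[0.3, -0.3, -0.25], [0, 0, 0.0273]],
    [[0.45, -0.45, -0.4], [0, 0, 0.0273]],
    [[0.6, -0.6, -0.52], [0, 0, 0.0273]],
    [[0.71, -0.75, -0.52], [0, 0, 0.0273]],
    [[0.81, -0.88, -0.52], [0, 0, 0.0273]],
    [[0.9, -1, -0.52], [0, 0, 0.0273]],
    [[0.9, -1, -0.52], [0, 0, 0.0273]],
    [[0.9, -1, -0.52], [0, 0, 0.0273]]
  ],
  "claw": 1,
  "squeeze": 40
}}

```text
clock: 2.0
tcp_pos: [0.3681, -0.308, 0.3812]
orientation: [3.095, 0.536, 0.002]
contact_force: [0.3, -0.8, 0.2]
grip_width: -0.0002
gripper_force: 0.0
```

```bash
python3 -c "
from h import *
k=np.array([.5045,.185,0])+.055*Y
plan([.43,-.1,.38],[*k[:2],.3],[*k[:2],.088]);print(r.get_obs()['tcp_pos'])"
```

```text
t 2.0 rot [ 0.0006 -0.0009  0.0038] F [ 0.3 -0.8  0.2] press xyz [-0.2912 -0.2055  0.3812]
[ 0.43 -0.1   0.38] [ 0.5131 -0.7003  0.0048]
[0.486 0.237 0.3  ] [ 1.178  -1.894   0.3246]
[0.486 0.237 0.088] [ 1.1768 -1.8949  1.1726]
[ 0.36805892 -0.30802521  0.38119908]
```

Call:
{"method": "servo_tool", "body": {
  "commands": [
    [[0.1, -0.17, 0], [0, 0, 0.0038]],
    [[0.2, -0.33, 0], [0, 0, 0.0038]],
    [[0.3, -0.5, 0], [0, 0, 0.0038]],
    [[0.4, -0.67, 0], [0, 0, 0.0038]],
    [[0.52, -0.83, 0], [0, 0, 0.0038]],
    [[0.64, -1, 0], [0, 0, 0.0038]],
    [[0.64, -1, 0], [0, 0, 0.0038]],
    [[0.64, -1, 0], [0, 0, 0.0038]]
  ]
}}

```text
clock: 2.8
tcp_pos: [0.4353, -0.0225, 0.3802]
orientation: [3.098, 0.52, -0.0]
contact_force: [1.3, -0.6, -0.0]
grip_width: -0.0004
gripper_force: 0.0
```

```bash
python3 -c "
from h import *
k=np.array([.5045,.185,0])+.055*Y
plan([*k[:2],.3],[*k[:2],.15],[*k[:2],.088])"
```

```text
t 2.8 rot [ 0.0001  0.0001 -0.0028] F [ 1.3 -0.6 -0. ] press xyz [-0.1333  0.0417  0.3802]
[0.486 0.237 0.3  ] [ 0.5318 -0.9141  0.3208]
[0.486 0.237 0.15 ] [ 0.5318 -0.9142  0.9208]
[0.486 0.237 0.088] [ 0.5319 -0.9142  1.1688]
```

Call:
{"method": "servo_tool", "body": {
  "commands": [
    [[0.12, -0.18, 0], [0, 0, -0.0028]],
    [[0.24, -0.36, 0], [0, 0, -0.0028]],
    [[0.36, -0.54, 0], [0, 0, -0.0028]],
    [[0.48, -0.72, 0.15], [0, 0, -0.0028]],
    [[0.532, -0.914, 0.3], [0, 0, -0.0028]],
    [[0.532, -0.914, 0.5], [0, 0, -0.0028]],
    [[0.532, -0.914, 0.7], [0, 0, -0.0028]],
    [[0.532, -0.914, 0.9], [0, 0, -0.0028]],
    [[0.532, -0.914, 0.92], [0, 0, -0.0028]],
    [[0.532, -0.914, 0.92], [0, 0, -0.0028]]
  ]
}}

```text
clock: 3.8
tcp_pos: [0.4849, 0.2326, 0.1455]
orientation: [3.094, 0.519, -0.014]
contact_force: [-0.9, -0.5, -0.4]
grip_width: 0.0001
gripper_force: 0.0
```

```bash
python3 -c "
from h import *
shot('top','t1');shot('scene','s1')
cv2.imwrite('pics/c1.png',cv2.resize(np.hstack([cv2.imread('pics/t1.png')[180:340,160:360],cv2.imread('pics/s1.png')[180:340,300:500]]),(800,320)))
k=np.array([.5045,.185,0])+.055*Y
plan([*k[:2],.088])"
```

```text
t 3.9 rot [ 0.0005  0.0004 -0.0026] F [-0.2  0.6  0.1] press xyz [0.0012 0.2677 0.1506]
[0.486 0.237 0.088] [-0.0022 -0.0079  0.2502]
```

View pics/c1.png

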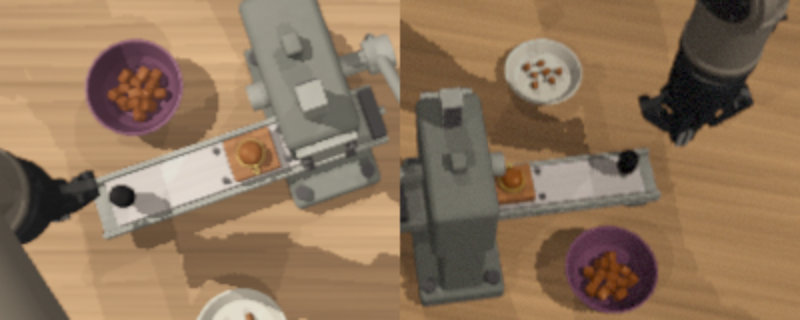

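The closed fingers stand outboard of the knob (left crop, about (120,195)) and clear of the bowl. I'll go down and start pushing.

Call:
{"method": "servo_tool", "body": {
  "commands": [
    [[0, 0, 0.12], [0, 0, -0.0026]],
    [[0, 0, 0.248], [0, 0, -0.0026]],
    [[0, 0, 0.248], [0, 0, -0.0026]],
    [[0, 0, 0.248], [0, 0, -0.0026]]
  ]
}}

```text
clock: 4.3
tcp_pos: [0.4879, 0.2369, 0.0903]
orientation: [-3.096, -0.529, -0.004]
contact_force: [0.9, 0.4, 0.6]
grip_width: -0.0003
gripper_force: 0.0
```

Call:
{"method": "servo_tool", "body": {
  "commands": [
    [[0, 0.04, 0], [0, 0, 0]],
    [[0, 0.08, 0], [0, 0, 0]],
    [[0, 0.12, 0], [0, 0, 0]],
    [[0, 0.16, 0], [0, 0, 0]],
    [[0, 0.2, 0], [0, 0, 0]],
    [[0, 0.24, 0], [0, 0, 0]],
    [[0, 0.26, 0], [0, 0, 0]],
    [[0, 0.28, 0], [0, 0, 0]],
    [[0, 0.28, 0], [0, 0, 0]]
  ]
}}

```text
clock: 5.2
tcp_pos: [0.5099, 0.1696, 0.088]
orientation: [3.096, 0.529, -0.001]
contact_force: [0.0, -0.4, 0.5]
grip_width: 0.0
gripper_force: 0.0
```

```bash
python3 -c "
from h import *
plan(pr(0,.17,.088))
for c in ('top','scene'):
    P,C=cloud(c)
    for t in('shuttle','nest_knob'):
        for x in r.mark_of(c,t)[:1]:print(c,t,x)
    g=(abs(P[:,2]-.083)<.004); q=(P-O);u=q@X;v=q@Y
    a=g&(abs(u)<.02)&(v>-.01)&(v<.1); print('blk/stone press',np.c_[u,v][a].mean(0) if a.any() else 0)
"
```

```text
t 5.2 rot [0.0005 0.0006 0.0009] F [ 0.  -0.4  0.5] press xyz [0.0006 0.1984 0.088 ]
[0.519 0.143 0.088] [-0.0025  0.1136  0.0002]
top shuttle {'uv': [306.2, 250.0], 'confidence': 0.96}
top nest_knob {'uv': [239.5, 270.6], 'confidence': 0.93}
blk/stone press [-0.00114379  0.04293903]
scene shuttle {'uv': [337.8, 267.0], 'confidence': 0.56}
scene nest_knob {'uv': [395.3, 260.8], 'confidence': 0.67}
blk/stone press 0
```

Call:
{"method": "servo_tool", "body": {
  "commands": [
    [[-0.001, 0.03, 0], [0, 0, 0]],
    [[-0.001, 0.06, 0], [0, 0, 0]],
    [[-0.001, 0.08, 0], [0, 0, 0]],
    [[-0.001, 0.1, 0], [0, 0, 0]],
    [[-0.002, 0.11, 0], [0, 0, 0]],
    [[-0.002, 0.12, 0], [0, 0, 0]]
  ]
}}

```text
clock: 6.1
tcp_pos: [0.5194, 0.1422, 0.0883]
orientation: [-3.096, -0.53, -0.0]
contact_force: [-0.4, 3.0, -1.5]
grip_width: -0.0003
gripper_force: 1.3
```

Call:
{"method": "servo_tool", "body": {
  "commands": [
    [[0, 0.008, 0], [0, 0, 0]],
    [[0, 0.016, 0], [0, 0, 0]]
  ]
}}

```text
clock: 6.3
tcp_pos: [0.5207, 0.1387, 0.0883]
orientation: [-3.096, -0.531, -0.0]
contact_force: [-1.4, 3.6, -2.0]
grip_width: -0.0
gripper_force: 2.9
```

Call:
{"method": "servo_tool", "body": {
  "commands": [
    [[0, 0.008, 0], [0, 0, 0]],
    [[0, 0.012, 0], [0, 0, 0]]
  ]
}}

```text
clock: 6.5
tcp_pos: [0.5207, 0.1385, 0.0883]
orientation: [-3.092, -0.533, 0.0]
contact_force: [-3.7, 9.6, -2.3]
grip_width: 0.0004
gripper_force: 5.5
```

Call:
{"method": "servo_tool", "body": {
  "commands": [
    [[0, 0.008, 0], [0, 0, 0]],
    [[0, 0.008, 0], [0, 0, 0]]
  ]
}}

```text
clock: 6.7
tcp_pos: [0.5207, 0.1384, 0.0884]
orientation: [-3.09, -0.535, 0.0]
contact_force: [-4.0, 12.2, -3.5]
grip_width: -0.0002
gripper_force: 6.7
```

Call:
{"method": "servo_tool", "body": {
  "commands": [
    [[0, -0.04, 0], [0, 0, 0]],
    [[0, -0.1, 0], [0, 0, 0]],
    [[0, -0.15, -0.15], [0, 0, 0]],
    [[0, -0.15, -0.35], [0, 0, 0]],
    [[0, -0.15, -0.55], [0, 0, 0]],
    [[0, -0.15, -0.75], [0, 0, 0]],
    [[0, -0.15, -0.95], [0, 0, 0]],
    [[0, -0.15, -1], [0, 0, 0]],
    [[0, -0.15, -1], [0, 0, 0]]
  ]
}}

```text
clock: 7.6
tcp_pos: [0.5107, 0.1699, 0.3408]
orientation: [3.096, 0.53, 0.008]
contact_force: [-0.1, -0.5, 0.3]
grip_width: 0.0001
gripper_force: 0.0
```

```bash
python3 -c "
from h import *
plan([.43,-0.02,.38],pr(-.076,-.075,.40),pr(-.076,-.075,.315))
for c in ('top','scene'):
    p,d=shot(c,c+'2');P,C=cloud(c)
    q=P-O;u=q@X;v=q@Y
    a=(abs(P[:,2]-.0955)<.004)&(abs(u)<.03)&(abs(v-.15)<.05); print('knob press',np.c_[u,v][a].mean(0),a.sum(), r.mark_of(c,'nest_knob')[:1])
    b=P[(np.hypot(u+.076,v+.075)<.04)&(P[:,2]>.3)&(C.sum(1)<120)]
    print(b.mean(0))
"
```

```text
t 7.6 rot [ 0.0009 -0.0032  0.0012] F [-0.1 -0.5  0.3] press xyz [0.0015 0.1983 0.3408]
[ 0.43 -0.02  0.38] [-0.5561  0.6091 -0.1587]
[ 0.528 -0.114  0.4  ] [-0.3107  1.093  -0.2368]
[ 0.528 -0.114  0.315] [-0.3124  1.0926  0.1032]
knob press [-0.00055293  0.14119315] 97 [{'uv': [255.3, 266.6], 'confidence': 0.8}]
[ 0.52499851 -0.11226033  0.32733016]
knob press [0.00131646 0.13737631] 68 [{'uv': [381.6, 266.5], 'confidence': 0.94}]
[ 0.53444597 -0.11268919  0.32538689]
```

The knob reads 0.14 m in press y, so the shuttle is home. Now for the ball.

Call:
{"method": "servo_tool", "body": {
  "commands": [
    [[0, 0.05, -0.15], [0, 0, 0]],
    [[-0.05, 0.2, -0.3], [0, 0, 0]],
    [[-0.11, 0.38, -0.32], [0, 0, 0]],
    [[-0.17, 0.56, -0.32], [0, 0, 0]],
    [[-0.22, 0.74, -0.32], [0, 0, 0]],
    [[-0.28, 0.9, -0.32], [0, 0, 0]],
    [[-0.31, 1, -0.32], [0, 0, 0]],
    [[-0.31, 1, -0.32], [0, 0, 0]],
    [[-0.31, 1, -0.32], [0, 0, 0]]
  ],
  "claw": 0.3
}}

```text
clock: 8.8
tcp_pos: [0.5197, -0.0924, 0.4173]
orientation: [-3.095, -0.529, 0.002]
contact_force: [1.0, 1.0, -0.5]
grip_width: 0.0601
gripper_force: 0.0
```

```bash
python3 -c "
from h import *
print(r.get_obs()['grip_width'])
plan(pr(-.076,-.075,.36),pr(-.076,-.075,.316))
"
```

```text
0.06006578620337672
t 8.8 rot [-0.001   0.0008  0.0009] F [ 1.   1.  -0.5] press xyz [-0.0767 -0.0521  0.4173]
[ 0.528 -0.114  0.36 ] [0.0031 0.0918 0.2289]
[ 0.528 -0.114  0.316] [0.0034 0.092  0.4049]
```

Call:
{"method": "servo_tool", "body": {
  "commands": [
    [[0.003, 0.092, 0.02], [0, 0, 0.001]],
    [[0.003, 0.092, 0.05], [0, 0, 0.001]],
    [[0.003, 0.092, 0.15], [0, 0, 0.001]],
    [[0.003, 0.092, 0.25], [0, 0, 0.001]],
    [[0.003, 0.092, 0.34], [0, 0, 0.001]],
    [[0.003, 0.092, 0.4], [0, 0, 0.001]],
    [[0.003, 0.092, 0.4], [0, 0, 0.001]],
    [[0.003, 0.092, 0.4], [0, 0, 0.001]]
  ]
}}

```text
clock: 9.6
tcp_pos: [0.5284, -0.1129, 0.3183]
orientation: [-3.096, -0.53, 0.0]
contact_force: [1.0, -0.9, 0.3]
grip_width: 0.0593
gripper_force: 0.0
```

```bash
python3 -c "
from h import *
plan(pr(-.076,-.075,.315))
p,d=shot('wrist','w3')
shot('scene','s3');a=cv2.resize(cv2.imread('pics/s3.png')[140:300,220:380],(480,480))
cv2.imwrite('pics/c3.png',cv2.resize(np.hstack([cv2.imread('pics/w3.png'),a]),(800,343)))
"
```

```text
t 9.6 rot [-0.0004  0.0001  0.0014] F [ 1.  -0.9  0.3] press xyz [-0.0753 -0.0743  0.3183]
[ 0.528 -0.114  0.315] [-0.0027  0.0026  0.0134]
```

View pics/c3.png

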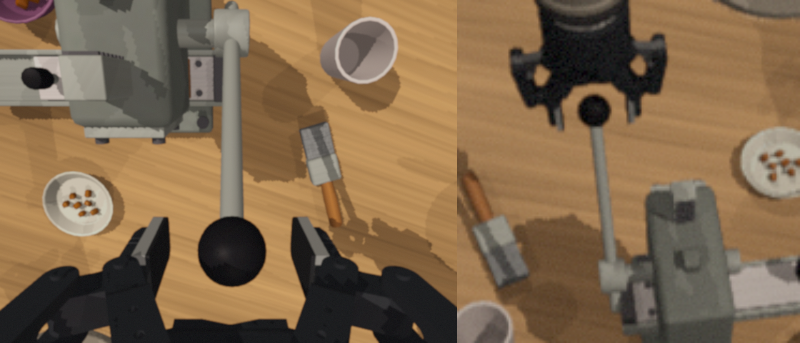

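The ball sits centred between the pads at about (232,250) in the wrist view. Closing on it.

Call:
{"method": "servo_tool", "body": {
  "commands": [
    [[-0.002, 0.003, 0.012], [0, 0, 0.001]],
    [[-0.002, 0.003, 0.012], [0, 0, 0.001]],
    [[-0.002, 0.003, 0.012], [0, 0, 0.001]],
    [[-0.002, 0.003, 0.012], [0, 0, 0.001]],
    [[-0.002, 0.003, 0.012], [0, 0, 0.001]],
    [[-0.002, 0.003, 0.012], [0, 0, 0.001]]
  ],
  "claw": 1,
  "squeeze": 45
}}

```text
clock: 10.3
tcp_pos: [0.5279, -0.1139, 0.3159]
orientation: [-3.097, -0.526, 0.0]
contact_force: [-4.3, 2.8, 5.1]
grip_width: 0.0293
gripper_force: 44.2
```

```bash
python3 -c "
from h import *
o=r.get_obs();print(o['grip_width'],o['gripper_force'])
plan()
T=R.from_rotvec(o['orientation'])
for a in range(48,-1,-4):
    dx=-170*(np.cos(np.radians(a))-np.cos(np.radians(50)));dz=170*(np.sin(np.radians(a))-np.sin(np.radians(50)))
    print(a,np.round(T.inv().apply((X*dx+np.array([0,0,dz]))/250),4))
"
```

```text
0.029277736448843534 44.19460415840149
t 10.3 rot [-0.0004  0.     -0.0002] F [-4.3  2.8  5.1] press xyz [-0.0762 -0.0752  0.3159]
48 [-0.0179  0.      0.0156]
44 [-0.0521  0.      0.0485]
40 [-0.0838  0.0001  0.0838]
36 [-1.130e-01  1.000e-04  1.212e-01]
32 [-1.396e-01  1.000e-04  1.606e-01]
28 [-1.633e-01  2.000e-04  2.017e-01]
24 [-1.841e-01  2.000e-04  2.443e-01]
20 [-2.019e-01  2.000e-04  2.883e-01]
16 [-2.165e-01  3.000e-04  3.335e-01]
12 [-2.280e-01  3.000e-04  3.795e-01]
8 [-2.363e-01  3.000e-04  4.263e-01]
4 [-2.412e-01  4.000e-04  4.735e-01]
0 [-2.429e-01  4.000e-04  5.209e-01]
```

Call:
{"method": "servo_tool", "body": {
  "commands": [
    [[-0.018, 0, 0.016], [0, 0, 0]],
    [[-0.052, 0, 0.0485], [0, 0, 0]],
    [[-0.068, 0, 0.066], [0, 0, 0]],
    [[-0.084, 0, 0.084], [0, 0, 0]],
    [[-0.099, 0, 0.102], [0, 0, 0]],
    [[-0.113, 0, 0.121], [0, 0, 0]],
    [[-0.127, 0, 0.141], [0, 0, 0]],
    [[-0.14, 0, 0.161], [0, 0, 0]],
    [[-0.152, 0, 0.181], [0, 0, 0]],
    [[-0.163, 0, 0.202], [0, 0, 0]],
    [[-0.174, 0, 0.223], [0, 0, 0]],
    [[-0.184, 0, 0.244], [0, 0, 0]],
    [[-0.184, 0, 0.244], [0, 0, 0]],
    [[-0.184, 0, 0.244], [0, 0, 0]]
  ]
}}

```text
clock: 11.7
tcp_pos: [0.4848, -0.1291, 0.2546]
orientation: [-3.097, -0.526, -0.0]
contact_force: [-3.0, 5.1, 4.5]
grip_width: 0.0293
gripper_force: 45.5
```

```bash
cat >> h.py <<'E'
def ang():
    o=r.get_obs(); q=o['tcp_pos']-O; x,z=q@X,q[2]
    print('ang above level',np.degrees(np.arctan2(z-.185,.033-x)),'R',np.hypot(z-.185,.033-x),'grip',o['grip_width'],o['gripper_force'])
def ball(c,q0):
    P,C=cloud(c); q=P-O;u=q@X;v=q@Y
    k=(abs(u-q0[0])<.03)&(abs(v-q0[1])<.03)&(abs(P[:,2]-q0[2])<.03)&(C.sum(1)<120); print(c,k.sum(),[x['uv'] for x in r.mark_of(c,'handle')[:1]])
E
python3 -c "
from h import *
plan();ang()"
```

```text
t 11.7 rot [-0.0003 -0.0002 -0.0001] F [-3.   5.1  4.5] press xyz [-0.1218 -0.0752  0.2546]
ang above level 24.221501857810345 R 0.16976531364629846 grip 0.02931129011040437 45.53721606731415
```

Call:
{"method": "servo_tool", "body": {
  "commands": [
    [[-0.009, 0, 0.022], [0, 0, 0]],
    [[-0.018, 0, 0.044], [0, 0, 0]],
    [[-0.026, 0, 0.067], [0, 0, 0]],
    [[-0.033, 0, 0.09], [0, 0, 0]],
    [[-0.039, 0, 0.113], [0, 0, 0]],
    [[-0.044, 0, 0.135], [0, 0, 0]],
    [[-0.049, 0, 0.159], [0, 0, 0]],
    [[-0.052, 0, 0.182], [0, 0, 0]],
    [[-0.055, 0, 0.206], [0, 0, 0]],
    [[-0.057, 0, 0.229], [0, 0, 0]],
    [[-0.058, 0, 0.241], [0, 0, 0]],
    [[-0.058, 0, 0.241], [0, 0, 0]],
    [[-0.058, 0, 0.241], [0, 0, 0]],
    [[-0.058, 0, 0.241], [0, 0, 0]]
  ]
}}

```text
clock: 13.1
tcp_pos: [0.4715, -0.1338, 0.1949]
orientation: [-3.097, -0.526, -0.001]
contact_force: [-4.2, 6.0, 8.3]
grip_width: 0.0296
gripper_force: 47.3
```

```bash
python3 -c "
from h import *
np.set_printoptions(precision=4,suppress=True)
plan();ang()
p,d=shot('wrist','w4')
s,ds=shot('scene','s4');a=cv2.resize(cv2.imread('pics/s4.png')[150:310,210:370],(480,480))
cv2.imwrite('pics/c4.png',cv2.resize(np.hstack([cv2.imread('pics/w4.png'),a]),(800,343)))
# bar points seen by wrist and scene: height vs press x
o=r.get_obs();T=R.from_rotvec(o['orientation']);m=r.camera_model('wrist');H=np.array(m['hand_eye'])
v,u=np.mgrid[:480,:640];W=np.stack([(u-m['cx'])/m['fx']*d,(v-m['cy'])/m['fy']*d,d,np.ones_like(d)],-1)[d>0]
W=T.apply((W@H.T)[:,:3])+o['tcp_pos']
for n,P in(('wrist',W),('scene',cloud('scene')[0]),('top',cloud('top')[0])):
    q=P-O;x=q@X;y=q@Y;z=P[:,2]
    k=(x>-.11)&(x<.005)&(abs(y+.075)<.004)&(z>.15)&(z<.25)
    xb=np.arange(-.11,.005,.02); print(n,k.sum(),[(round(float(b),3),round(float(np.percentile(z[k&(abs(x-b)<.01)],80)),4)) for b in xb if (k&(abs(x-b)<.01)).sum()>3], np.degrees(np.arctan(np.polyfit(x[k],z[k],1)[0])) if k.sum()>5 else 0)
"
```

```text
t 13.1 rot [-0.0001 -0.0005 -0.0001] F [-4.2  6.   8.3] press xyz [-0.136  -0.0753  0.1949]
ang above level 3.3389368038037412 R 0.16926738953485895 grip 0.029607723937040826 47.32394993305206
wrist 8204 [(-0.11, 0.201), (-0.09, 0.2), (-0.07, 0.1985), (-0.05, 0.1971), (-0.03, 0.1961)] -4.219158224039778
scene 168 [(-0.11, 0.2019), (-0.09, 0.201), (-0.07, 0.1991), (-0.05, 0.1971), (-0.03, 0.196), (-0.01, 0.1952)] -4.253578116431812
top 143 [(-0.07, 0.1987), (-0.05, 0.1988), (-0.03, 0.197), (-0.01, 0.1956)] -4.122641136604483
```

View pics/c4.png

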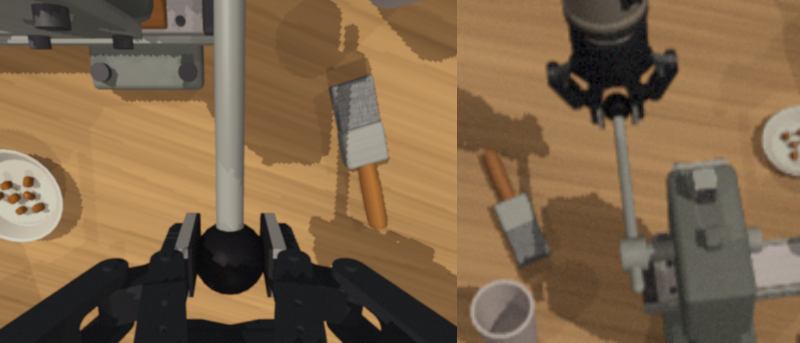

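Call:
{"method": "servo_tool", "body": {
  "commands": [
    [[0, 0, 0.012], [0, 0, 0]],
    [[0, 0, 0.024], [0, 0, 0]],
    [[-0.001, 0, 0.034], [0, 0, 0]],
    [[-0.001, 0, 0.036], [0, 0, 0]],
    [[-0.001, 0, 0.036], [0, 0, 0]],
    [[-0.001, 0, 0.036], [0, 0, 0]]
  ]
}}

```text
clock: 13.9
tcp_pos: [0.4713, -0.1338, 0.1859]
orientation: [-3.097, -0.527, -0.002]
contact_force: [-3.1, 5.1, 8.7]
grip_width: 0.0299
gripper_force: 47.7
```

```bash
cat > bar.py <<'E'
from h import *
from scipy.stats import theilslopes
plan();ang()
A=[]
for _ in range(4):
    o=r.get_obs();p,d=r.grab_frame('wrist');T=R.from_rotvec(o['orientation']);m=r.camera_model('wrist');H=np.array(m['hand_eye'])
    v,u=np.mgrid[:480,:640];W=np.stack([(u-m['cx'])/m['fx']*d,(v-m['cy'])/m['fy']*d,d,np.ones_like(d)],-1)[d>0]
    W=T.apply((W@H.T)[:,:3])+o['tcp_pos']
    for n,P in(('w',W),('s',cloud('scene')[0]),('t',cloud('top')[0])):
        q=P-O;x=q@X;y=q@Y;z=P[:,2]
        k=(x>-.115)&(x<.0)&(abs(y+.075)<.012)&(z>.17)&(z<.25)
        # ridge: top of bar per x bin
        xb=np.arange(-.11,0,.01);zb=[np.percentile(z[k&(abs(x-b)<.005)],85) if (k&(abs(x-b)<.005)).sum()>5 else np.nan for b in xb]
        zb=np.array(zb);g=~np.isnan(zb)
        s=theilslopes(zb[g],xb[g]); A.append((n,round(-np.degrees(np.arctan(s[0])),2),round(float(s[1]-s[0]*.06),4) if 0 else round(float(np.median(zb[g])),4)))
print(A)
E
python3 bar.py
```

```text
t 13.9 rot [-0.     -0.0006 -0.0001] F [-3.1  5.1  8.7] press xyz [-0.1361 -0.0753  0.1859]
ang above level 0.311013616206109 R 0.16910313014474135 grip 0.029941319760598255 47.69247829914093
[('w', np.float64(1.3), 0.1934), ('s', np.float64(1.4), 0.1939), ('t', np.float64(1.56), 0.194), ('w', np.float64(1.29), 0.1934), ('s', np.float64(1.11), 0.1934), ('t', np.float64(1.56), 0.1934), ('w', np.float64(1.27), 0.1934), ('s', np.float64(1.67), 0.194), ('t', np.float64(-0.2), 0.1936), ('w', np.float64(1.32), 0.1934), ('s', np.float64(0.62), 0.1937), ('t', np.float64(0.64), 0.1941)]
```

Call:
{"method": "servo_tool", "body": {
  "commands": [
    [[0, 0, 0.004], [0, 0, 0]],
    [[0, 0, 0.007], [0, 0, 0]],
    [[0, 0, 0.007], [0, 0, 0]],
    [[0, 0, 0.007], [0, 0, 0]]
  ]
}}

```text
clock: 14.9
tcp_pos: [0.4714, -0.1338, 0.1842]
orientation: [-3.097, -0.527, -0.002]
contact_force: [-3.4, 5.7, 9.0]
grip_width: 0.0295
gripper_force: 47.8
```

```bash
cat >> bar.py <<'E'
from scipy.optimize import least_squares
C=p[d>0].astype(int); q=W-o['tcp_pos']
k=(np.abs(q@Y)<.012)&(np.linalg.norm(q,axis=1)<.024)&(C.sum(1)<150)
b=W[k]; s=least_squares(lambda x:np.linalg.norm(b-x,axis=1)-.016,o['tcp_pos'],loss='soft_l1',f_scale=.001).x
e=s-O; print('ball',k.sum(),np.round([e@X,e@Y,e[2]],4))
E
python3 bar.py
```

```text
t 14.9 rot [-0.0001 -0.0007 -0.    ] F [-3.4  5.7  9. ] press xyz [-0.1361 -0.0753  0.1842]
ang above level -0.2796052063206832 R 0.1690775573429463 grip 0.029546797610736 47.76800572872162
[('w', np.float64(0.76), 0.1924), ('s', np.float64(0.81), 0.1929), ('t', np.float64(0.1), 0.193), ('w', np.float64(0.67), 0.1923), ('s', np.float64(0.33), 0.1931), ('t', np.float64(0.53), 0.1933), ('w', np.float64(0.7), 0.1923), ('s', np.float64(1.37), 0.1928), ('t', np.float64(0.5), 0.193), ('w', np.float64(0.71), 0.1924), ('s', np.float64(0.29), 0.1929), ('t', np.float64(0.18), 0.1929)]
ball 6620 [-0.1385 -0.075   0.187 ]
```

Call:
{"method": "servo_tool", "body": {
  "commands": [
    [[0, 0, 0.003], [0, 0, 0]],
    [[0, 0, 0.005], [0, 0, 0]],
    [[0, 0, 0.005], [0, 0, 0]],
    [[0, 0, 0.005], [0, 0, 0]]
  ]
}}

```text
clock: 15.9
tcp_pos: [0.4713, -0.1338, 0.1829]
orientation: [-3.097, -0.527, -0.002]
contact_force: [-3.7, 5.1, 8.9]
grip_width: 0.0296
gripper_force: 47.8
```

```bash
cat >> bar.py <<'E'
for c in('top','scene'):
    P,_=cloud(c);q=P-O;u=q@X;v=q@Y
    a=(abs(P[:,2]-.0955)<.004)&(abs(u)<.03)&(abs(v-.15)<.05); print('knob',np.c_[u,v][a].mean(0))
E
python3 bar.py
```

```text
t 15.9 rot [-0.0001 -0.0006  0.    ] F [-3.7  5.1  8.9] press xyz [-0.1361 -0.0752  0.1829]
ang above level -0.7032780105917359 R 0.1691057227494573 grip 0.029583345726833868 47.769227027893066
[('w', np.float64(0.37), 0.1916), ('s', np.float64(-0.14), 0.192), ('t', np.float64(-0.99), 0.1929), ('w', np.float64(0.28), 0.1916), ('s', np.float64(0.77), 0.1923), ('t', np.float64(-1.8), 0.1926), ('w', np.float64(0.29), 0.1916), ('s', np.float64(-0.19), 0.1919), ('t', np.float64(-0.47), 0.1924), ('w', np.float64(0.31), 0.1916), ('s', np.float64(0.06), 0.1927), ('t', np.float64(0.65), 0.1928)]
ball 6599 [-0.1384 -0.0751  0.1858]
knob [-0.00029332  0.14141466]
knob [0.00168021 0.13782465]
```

The bar is level to about 0.3°, the shuttle is still home, and the lever is being held down. I'm handing in.

```bash
python3 -c "
from bench import r
print(r.hand_in())"
```

```text
the job is handed in; nothing more can be done
None
```

I pushed the shuttle home against its stop, then brought the lever down to level (within about 0.3° by the wrist camera) and handed the job in with the gripper still holding it there; the hand-in gave no verdict.

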